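# Slide the tasting pad home in the stamping stand and stamp it

## Task

Stamp the pad of tasting cards in the stamping stand: push the pad flat along the worktop, in between the stand's two low side guides, until it is fully home against the stop behind the stamp. Then press the stamp's knob firmly down so that the die bears on the cards, and let it spring back up, leaving the pad home. Use the fingers only to push and press: grip and lift nothing, do not press the stamp before the pad is home, and leave the other things standing where they are.

Things in the scene. Friction and masses are not known exactly. Their poses are not given: they have to be found in the camera images.
- pad: Loose flat pad of tasting cards on the worktop, cream paper: 76 mm (own x) by 111 mm (own y, its length), 9 mm thick, about 0.18 kg, slides as one rigid piece. Origin: centre of its underside. Its +y end lies towards the stand at the start, turned at most 0.45 rad from world y, and goes in first.
- stand: Stamping stand fixed to the worktop: dark iron C-frame with a wooden palm knob on top; two low bright steel side guides run in front of it. Origin: on the worktop, on the stamp's vertical axis, midway between the guides. Own +x is the way the pad goes in (within 0.22 rad of world +y, the robot's left), z up. Iron column and foot: x = +42 to +106 mm, y within +-46 mm.
- stop (a point): Middle of the steel cross stop's face at worktop height: stand x = +30 mm, y = 0. With the pad home against it the pad's origin is at stand x = -25.5 mm, and its rear edge at x = -81 mm, 5 mm outside the guides' front ends.
- mouth (a point): Middle of the entrance to the straight gap, at worktop height: stand x = -55 mm, y = 0. From here to the stop the guides' inner faces are parallel at y = +-40.5 mm (5 mm more than the pad's width). In front, to x = -76 mm, they flare out at 24 degrees to about 98 mm apart. Guides are 16 mm high and 14 mm thick; their screwed feet reach y = +-78 mm.
- knob_top (a point): Top centre of the stamp's wooden palm knob (39 mm across, slightly domed), 120 mm above the worktop when up; it moves with the stamp. Below it the iron boss (radius 19 mm, z 45 to 75 mm) and the arm behind it overhang the pad.
- stamp (a joint): How far the sprung stamp is pushed down, m: 0 up, 0.010 when its brass die (34 by 46 mm, 19 mm above the worktop when up) meets the pad, 0.013 at its end stop with no pad below. The spring takes about 1.5 N to start and 6.5 N at 0.010; 10 to 15 N on the knob makes the die bear well on the pad. It rises by itself.
- ink_tin: Bystander: flat navy tin, 61x85x18 mm, lying behind the stand's column (to its left). Origin: centre of its underside (so for all bystanders).
- seal: Bystander: seal stamp with turned wooden handle, 26 mm across, 77 mm high, upright beside the stand on the near side.
- brass_stopper: Bystander: brass bottle stopper standing on its head, 42 mm across, 38 mm high, behind the pad's path.
- cup: Bystander: shallow silvered tasting cup with a ring handle, 79x93x26 mm, right of the pad.
- corkscrew: Bystander: folded corkscrew lying near the worktop's front edge, 22x112x12 mm.
- cork: Bystander: cork standing upright, 24 mm across, 44 mm high, behind the pad's path; light, tips easily.
- dropper: Bystander: small dropper bottle, 31 mm across, 102 mm high, near right.

How it is judged:
By the outcome, as a careful person would: the job done as asked, in the order asked, and still so for the second after the job is handed in, with the robot touching nothing.
It also fails if it takes over 72 s, if anything falls off the work surface, if the arm or the gripper's body presses on something with over 40 N, if the wrist force passes 120 N, or if a joint passes its speed limit or range.

## Robot

A 6-joint arm with a two-finger parallel gripper is mounted at the origin on a cart in front of the work surface, level with it; the furniture and walls round the work are solid. World frame = base frame: x ahead of the robot, y to its left, z up, the work surface at z = 0. Lengths are in mm, angles in rad, forces in N, time in s.
With the tool pointing down it reaches from about 300 to 775 mm from the base axis. Payload 14.6 kg.
Tool frame: the origin (TCP) lies between the finger pads; the fingertips stand 11 mm ahead of it and the grasp point (between the pads) lies 8 mm behind it; z points along the fingers, y is the direction in which the jaws open and shut (so a half turn about z gives the same grasp; the last joint's range is limited). The gripper opens to 94 mm and grips with 3 to 60 N. Pads are 16 mm wide; open, the fingers measure 119 mm over their backs; the gripper's body (75 mm by 177 mm) begins 78 mm behind the grasp point.
Start: joints at [-1.238, 0.3, 1.521, -0, 1.321, -0.067], TCP at [214.071, -506.619, 216.446] pointing down, gripper open.
Joint ranges: [-3.03, 3.03], [-0.79, 2.21], [0.23, 2.52], [-1.04, 4.18], [0, 3.07], [-2.55, 2.55]. Speed limits (rad/s): [2.22, 2.22, 2.57, 3.14, 3.14, 3.14].

## Interface

Orientations are given as [roll, pitch, yaw] about the fixed x, y, z axes, in that order (R = Rz(yaw) Ry(pitch) Rx(roll)).
In Python, from cell import * gives the robot as it stands.
- The arm moves only by the tool arm_command, never from a script. Its argument "deltas" is a list of rows, each an object with "xyz": the shift along the world's x, y, z in m, a list of three; "turn": the turn, a rotation vector about the world's x, y, z in rad, a list of three. A call has 1 to 12 rows; each row shifts and turns the commanded pose from where the row before left it; what a row does not reach is not made up. A row lasts 1/8 s, in which the tool goes at most 62.5 mm and 10.7 degrees, less where a joint would pass 70% of its speed; a pose out of reach is approached as far as the arm can. A call with a gripper value outside its range is refused whole. "gripper" is the closure, from 0 (fully open) to 1 (shut), set as the call begins (left out, the last holds). The fingers move at their own pace and stop on an object; "force" is the grip in N (left out, the last holds). Time passes only in rows, so rows that do not move let the fingers close. It gives the time, the measured TCP pose, the force and the opening at its end, in the units of the state.
- read_state(): the state, without advancing time (a new reading comes with each control period).
- camera(name): name is "scene" or "top" or "wrist"; returns a dict with "color" (400x640x3 uint8, red, green, blue), "fx", "fy", "cx", "cy" (pixels), "rvec" (rotation vector, rad) and "tvec" (3), from world to camera coordinates, as OpenCV has them; the wrist camera has in their place "mount" (4x4, takes a point from camera to tool coordinates, whose origin is the TCP and whose axes are the flange's). Camera axes: x right, y down, z forward; pixel columns grow to the right and rows downward; lengths in mm; the calibration is good to about 2 mm. A picture is of the moment at which its call begins: read the wrist's pose just before it. There is no depth.
- sign_off(): hands the job in, once; it reports no verdict.
The state is a dict: "clock": time; "joints": joint angles; "qd": joint speeds; "effort": joint torques, N m; "eef_pos": TCP position; "eef_rot": TCP orientation; "wrist_force": force on the tool from outside, world axes, zero at the start; "moment": the same for the moment, N m; "finger_gap": finger opening in mm.
Only numpy, scipy, OpenCV 4.12 (cv2) and the standard library are available. Lean on these libraries where they do the work, as an engineer would, in place of code of your own. Each camera call takes 0.05 s, during which the arm holds its last target.

## Working session

There is one attempt and no reset: what is moved stays moved. The work goes in short steps, Python scripts to look and compute and a tool call to move; the robot and the scene stay as the last step left them, time stands still between calls to the robot, and variables do not carry over. Pictures are saved under pics/ and viewed, and the job is handed in when it is done.

Besides the shell and the picture viewer there is one more tool, called by a JSON object that holds its "api" and its "payload". arm_command: Moves the arm, as the interface text tells. Its arguments: {"type":"object","properties":{"deltas":{"type":"array","items":{"type":"object","properties":{"xyz":{"type":"array","items":{"type":"number"}},"turn":{"type":"array","items":{"type":"number"}}}}},"gripper":{"type":"number"},"force":{"type":"number"}},"required":["deltas"]}

```bash
mkdir -p pics; ls; python3 - <<'E'
from cell import *
import cv2
s=read_state();print(s)
for n in ["scene","top","wrist"]:
    c=camera(n);cv2.imwrite(f"pics/{n}0.png",c["color"][...,::-1]);print(n,{k:v for k,v in c.items() if k!="color"})
E
```

```text
pics
{'clock': 0.0, 'joints': array([-1.23760320e+00,  3.00476215e-01,  1.52162438e+00,  3.68066460e-06,
        1.32069610e+00, -6.65798509e-02]), 'qd': array([ 0.00017028,  0.00108269, -0.0011126 , -0.00039202,  0.00051434,
        0.00115105]), 'effort': array([ 3.68675855e-04, -5.31807268e+01, -3.52736449e+01,  7.08416803e-02,
        2.43924907e-02, -8.80518724e-05]), 'eef_pos': array([ 213.98587595, -506.37561935,  215.86520368]), 'eef_rot': array([-3.14039152e+00, -8.36624150e-05,  3.99772018e-01]), 'wrist_force': array([-0.57766287, -0.03209058,  0.17325178]), 'moment': array([ 0.03646271,  0.0094908 , -0.01332282]), 'finger_gap': 93.76853573487679}
scene {'fx': 512.5183589102699, 'fy': 512.5183589102699, 'cx': 327.5782272123919, 'cy': 198.83221839792188, 'rvec': array([ 1.95895998, -0.56160367,  0.33424998]), 'tvec': array([-466.97089792,  216.13599294, 1263.34797189])}
top {'fx': 432.1317213772138, 'fy': 432.1317213772138, 'cx': 321.01130283349556, 'cy': 198.65592289441685, 'rvec': array([ 2.1481281 , -2.06460728,  0.22402714]), 'tvec': array([ -38.8329989 ,  545.10402503, 1215.2301904 ])}
wrist {'fx': 328.31951014518665, 'fy': 328.31951014518665, 'cx': 322.43417639723515, 'cy': 201.5579957755061, 'mount': array([[ 5.01429122e-04, -9.60272224e-01, -2.79064516e-01,
         8.21545808e+01],
       [ 9.99999871e-01,  5.04477343e-04,  6.08944386e-05,
         8.08461943e-01],
       [ 8.23064874e-05, -2.79064510e-01,  9.60272353e-01,
        -1.68722303e+02],
       [ 0.00000000e+00,  0.00000000e+00,  0.00000000e+00,
         1.00000000e+00]])}
```

View pics/scene0.png

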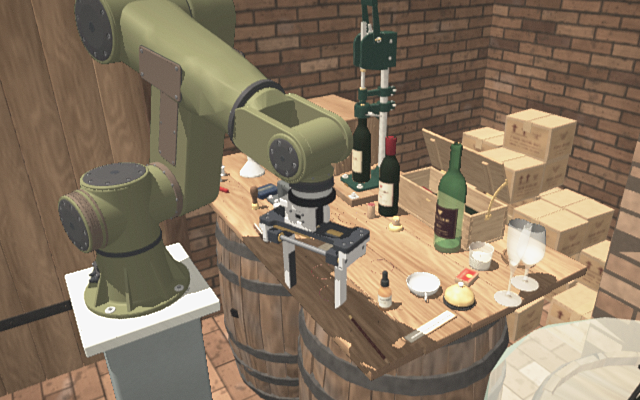

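View pics/top0.png

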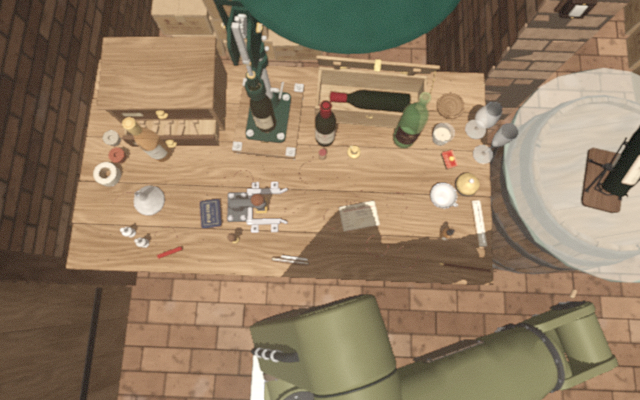

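View pics/wrist0.png

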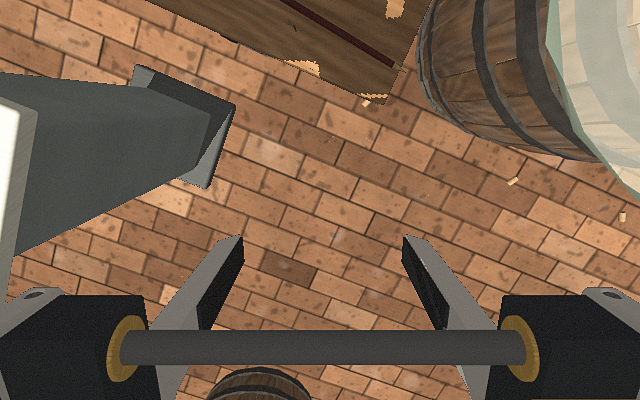

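The top view shows the pad at about (360,216), partly in shadow. The stand is at (260,205), and its guides open to the right. I'll zoom in for measurement.

```bash
cat > h.py <<'E'
import numpy as np, cv2
from cell import *
def ray(c,uv):
    R=cv2.Rodrigues(np.array(c["rvec"]))[0]; t=np.array(c["tvec"])
    d=R.T@np.array([(uv[0]-c["cx"])/c["fx"],(uv[1]-c["cy"])/c["fy"],1.]); return -R.T@t,d
def onz(c,uv,z):
    o,d=ray(c,uv); return o+d*(z-o[2])/d[2]
def wcam(c,s):
    # make world->cam rvec,tvec for wrist
    from scipy.spatial.transform import Rotation as Ro
    T=np.eye(4);T[:3,:3]=Ro.from_euler('xyz',s["eef_rot"]).as_matrix();T[:3,3]=s["eef_pos"]
    M=np.linalg.inv(T@c["mount"]); c["rvec"]=cv2.Rodrigues(M[:3,:3])[0].ravel(); c["tvec"]=M[:3,3]; return c
def proj(c,P):
    return cv2.projectPoints(np.array(P,float).reshape(-1,3),np.array(c["rvec"]),np.array(c["tvec"]),np.array([[c["fx"],0,c["cx"]],[0,c["fy"],c["cy"]],[0,0,1.]]),None)[0].reshape(-1,2)
E
python3 - <<'E'
import cv2
i=cv2.imread("pics/top0.png")
cv2.imwrite("pics/topz.png",cv2.resize(i[150:280,190:390],None,fx=4,fy=4,interpolation=cv2.INTER_CUBIC))
from h import *
c=camera("top")
for uv in [(360,216),(260,205),(443,195),(450,233),(352,152),(323,154),(233,238),(290,260)]: print(uv,onz(c,uv,0).round())
E
```

```text
(360, 216) [ 509. -138.    0.]
(260, 205) [532. 170.   0.]
(443, 195) [ 586. -393.    0.]
(450, 233) [ 468. -412.    0.]
(352, 152) [ 714. -109.    0.]
(323, 154) [704. -17.   0.]
(233, 238) [427. 245.   0.]
(290, 260) [367.  69.   0.]
```

View pics/topz.png

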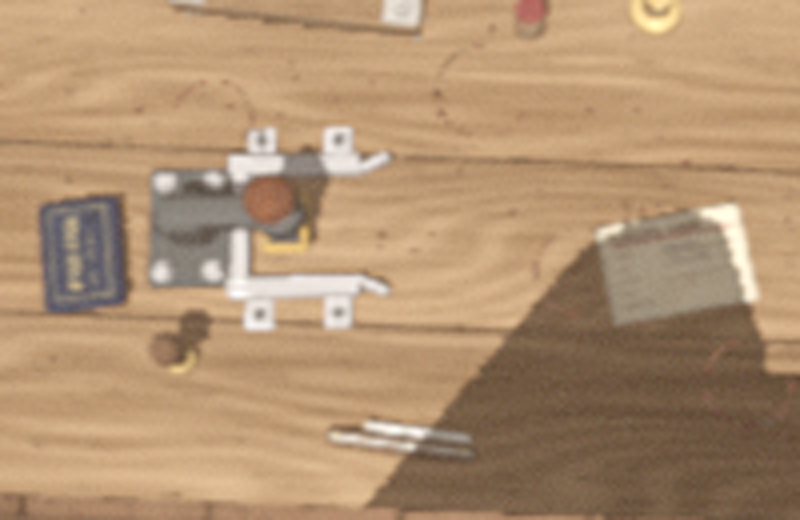

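{"api": "arm_command", "payload": {"deltas": [{"xyz": [0.018,0.033,0.007],"turn": [0,0,0.073]},{"xyz": [0.018,0.033,0.007],"turn": [0,0,0.073]},{"xyz": [0.018,0.033,0.007],"turn": [0,0,0.073]},{"xyz": [0.018,0.033,0.007],"turn": [0,0,0.073]},{"xyz": [0.018,0.033,0.007],"turn": [0,0,0.073]},{"xyz": [0.018,0.033,0.007],"turn": [0,0,0.073]},{"xyz": [0.018,0.033,0.007],"turn": [0,0,0.073]},{"xyz": [0.018,0.033,0.007],"turn": [0,0,0.073]},{"xyz": [0.018,0.033,0.007],"turn": [0,0,0.073]},{"xyz": [0.018,0.033,0.007],"turn": [0,0,0.073]},{"xyz": [0.018,0.033,0.007],"turn": [0,0,0.073]},{"xyz": [0.018,0.033,0.007],"turn": [0,0,0.073]}]}}

```text
clock: 1.7
eef_pos: [430.5, -109.4, 300.7]
eef_rot: [3.142, 0.0, 1.278]
wrist_force: [-0.8, -0.2, -0.0]
finger_gap: 94.0
```

{"api": "arm_command", "payload": {"deltas": [{"xyz": [0.018,0.033,0],"turn": [0,0,0.073]},{"xyz": [0.018,0.033,0],"turn": [0,0,0.073]},{"xyz": [0.018,0.033,0],"turn": [0,0,0.073]},{"xyz": [0.018,0.033,0],"turn": [0,0,0.073]},{"xyz": [0,0,0]},{"xyz": [0,0,0]}]}}

```text
validation failed for argument at $.de...
```

```bash
python3 - <<'E'
from h import *
s=read_state();print(s["clock"],s["eef_pos"],s["eef_rot"],s["joints"])
c=camera("wrist");cv2.imwrite("pics/w1.png",c["color"][...,::-1])
np.savez("w1.npz",color=c["color"],mount=c["mount"],pos=s["eef_pos"],rot=s["eef_rot"])
c=camera("top");cv2.imwrite("pics/t1.png",c["color"][...,::-1])
E
```

```text
1.7 [ 430.46290237 -109.41655384  300.67861418] [3.14156746e+00 5.37697251e-05 1.27825946e+00] [-3.31379129e-01  3.29577575e-03  1.66684997e+00 -5.30124405e-05
  1.47141965e+00 -3.88370047e-02]
```

View pics/w1.png

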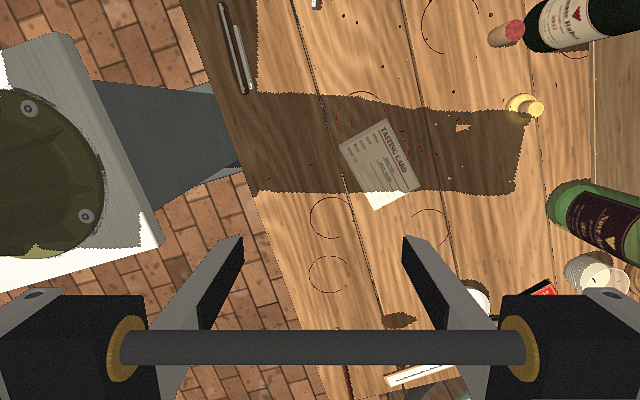

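The wrist view shows the pad at about (378,165), with its printed end towards the stand. The second move was refused because its rest rows had no turn, so I'll repeat it with turns.

{"api": "arm_command", "payload": {"deltas": [{"xyz": [0.014,0.035,0],"turn": [0,0,0.073]},{"xyz": [0.014,0.035,0],"turn": [0,0,0.073]},{"xyz": [0.014,0.035,0],"turn": [0,0,0.073]},{"xyz": [0.014,0.035,0],"turn": [0,0,0.073]},{"xyz": [0,0,0],"turn": [0,0,0]},{"xyz": [0,0,0],"turn": [0,0,0]}]}}

```text
clock: 2.55
eef_pos: [485.8, 28.7, 300.2]
eef_rot: [-3.141, 0.0, 1.567]
wrist_force: [-0.3, 0.5, 0.2]
finger_gap: 94.1
```

```bash
python3 - <<'E'
from h import *
s=read_state();print(s["clock"],s["eef_pos"],s["eef_rot"],s["joints"])
c=camera("wrist");cv2.imwrite("pics/w2.png",c["color"][...,::-1])
np.savez("w2.npz",color=c["color"],mount=c["mount"],pos=s["eef_pos"],rot=s["eef_rot"])
E
```

```text
2.55 [485.82918378  28.67487189 300.23330977] [-3.14110637e+00  1.82037638e-04  1.56655029e+00] [-1.62206685e-02  1.03535688e-01  1.56247794e+00 -1.88693537e-04
  1.47606309e+00 -1.19566912e-02]
```

View pics/w2.png

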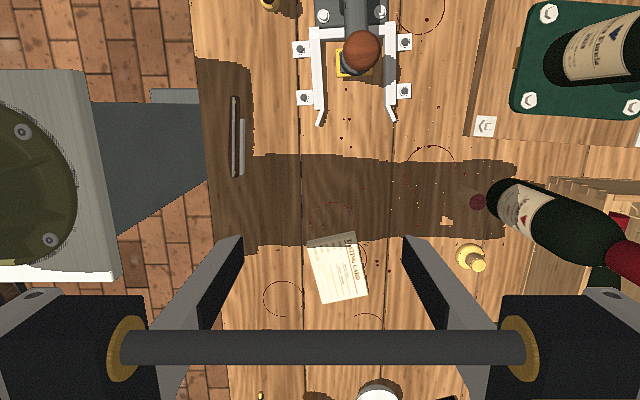

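This view has everything. The pad's corners are at about (306,240), (353,231), (368,296) and (318,304). The guides end at about (320,123) and (394,120), and the knob is at (361,50). I'll enlarge it to get sharper numbers.

```bash
python3 - <<'E'
from h import *
i=cv2.imread("pics/w2.png")
a=cv2.resize(i[0:135,280:430],None,fx=5,fy=4.4,interpolation=cv2.INTER_CUBIC)
cv2.imwrite("pics/w2s.png",cv2.resize(i[0:135,280:430],None,fx=4,fy=4,interpolation=cv2.INTER_CUBIC))
sub=i[222:315,296:380]
hsv=cv2.cvtColor(sub,cv2.COLOR_BGR2HSV)
cv2.imwrite("pics/w2p.png",cv2.resize(sub,None,fx=6,fy=6,interpolation=cv2.INTER_CUBIC))
m=((hsv[...,1]<75)&(hsv[...,2]>90)).astype(np.uint8)*255
m=cv2.morphologyEx(m,cv2.MORPH_CLOSE,np.ones((7,7)));m=cv2.morphologyEx(m,cv2.MORPH_OPEN,np.ones((5,5)))
cs=cv2.findContours(m,0,2)[0];k=max(cs,key=cv2.contourArea);print(cv2.contourArea(k))
r=cv2.minAreaRect(k);print(r)
box=cv2.boxPoints(r)+[296,222];print(box)
z=np.load("w2.npz");c=camera("wrist");c=wcam(c,dict(eef_pos=z["pos"],eef_rot=z["rot"]))
pa=k.reshape(-1,2)+[296,222]
W=np.array([onz(c,p,9)[:2] for p in pa],np.float32)
r=cv2.minAreaRect(W);print("pad world",r,cv2.boxPoints(r))
print(np.array([onz(c,p,9) for p in [(306,240),(353,231),(368,296),(318,304)]]).round(1))
E
```

```text
3083.0
((40.618980407714844, 45.47322463989258), (65.73169708251953, 50.1219482421875), 77.31961059570312)
[[304.95479202 240.91017914]
 [353.85425186 229.90779114]
 [368.28317261 294.03627014]
 [319.38370895 305.03865814]]
pad world ((508.89117431640625, -131.58299255371094), (76.18891906738281, 111.7496109008789), 13.138934135437012) [[ 459.0929    -85.83027 ]
 [ 484.49503  -194.65445 ]
 [ 558.68945  -177.33572 ]
 [ 533.28735   -68.511536]]
[[ 461.3  -84.3    9. ]
 [ 532.   -70.     9. ]
 [ 558.3 -180.7    9. ]
 [ 478.6 -195.1    9. ]]
```

View pics/w2s.png

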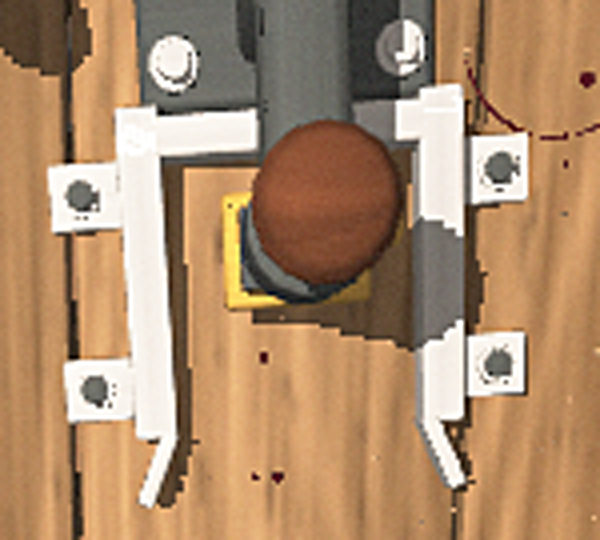

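View pics/w2p.png

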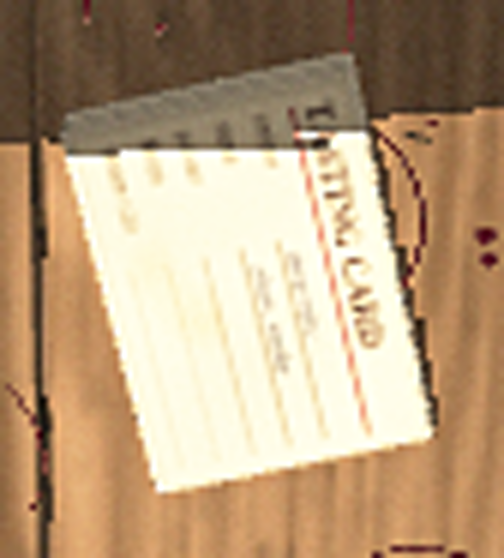

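```bash
python3 - <<'E'
from h import *
z=np.load("w2.npz");c=camera("wrist");c=wcam(c,dict(eef_pos=z["pos"],eef_rot=z["rot"]))
def W(p,z,o=(280,0),k=4): 
    u=[o[0]+(p[0]+.5)/k-.5,o[1]+(p[1]+.5)/k-.5]; return onz(c,u,z)[:2]
S=[W(p,4) for p in [(80,195),(95,390),(498,168),(497,365)]]
print("screws",np.round(S,1)); 
print("mid",(S[0]+S[2])/2,(S[1]+S[3])/2)
def ang(v): return np.arctan2(v[1],v[0])
print("yaw from screws across",ang(S[0]-S[2])-np.pi, [ang(S[a]-S[b]) for a,b in((0,1),(2,3))], "along(-pi/2)", ang((S[0]+S[2])-(S[1]+S[3]))-np.pi/2, "across",[ang(S[2]-S[0]),ang(S[3]-S[1])])
O={n:W(p,16) for n,p in dict(Lor=(116,108),Lof=(137,437),Ror=(462,87),Rof=(465,417),Lk=(177,432),Rk=(415,420),Ltip=(150,505),Rtip=(455,487)).items()}
for n in O: print(n,O[n].round(1))
print("L dir",ang(O["Lor"]-O["Lof"])-np.pi/2,"R dir",ang(O["Ror"]-O["Rof"])-np.pi/2)
print("width front",np.linalg.norm(O["Rof"]-O["Lof"]),"kink",np.linalg.norm(O["Rk"]-O["Lk"]),"mid kink",(O["Rk"]+O["Lk"])/2)
# stop face top edge? height unknown
t=[W(p,120) for p in [(327,203)]];print("knob",t)
cs=[(62,115),(352,55),(432,437),(157,492)]
P=np.array([W(p,9,(296,222),6) for p in cs]);print("pad",P.round(1),P.mean(0))
print("pad yaw",ang(P[0]+P[1]-P[2]-P[3])-np.pi/2,"across",ang(P[1]-P[0]),ang(P[2]-P[3]))
# top cam
ct=camera("top");E=lambda p,zz:onz(ct,[190+(p[0]+.5)/4-.5,150+(p[1]+.5)/4-.5],zz)[:2]
P=np.array([E(p,9) for p in [(597,228),(740,205),(760,300),(615,325)]]);print("top pad",P.round(1),P.mean(0))
S=np.array([E(p,4) for p in [(259,314),(338,313),(261,141),(339,140)]]);print("top screws",S.round(1),S.mean(0)); print("knob",E((270,200),118))
E
```

```text
screws [[457.5 181.9]
 [461.2 121.5]
 [592.7 189.3]
 [596.3 129. ]]
mid [525.11813758 185.58919472] [528.76436547 125.23212742]
yaw from screws across -6.227961258091059 [np.float64(1.631465922084957), np.float64(1.6308018537214781)] along(-pi/2) 0.06033762276633592 across [np.float64(0.0552240490885272), np.float64(0.05538847332008457)]
Lor [470.1 204.8]
Lof [475.5 106.3]
Ror [577.3 210.2]
Rof [584.  112.2]
Lk [488.8 107.8]
Rk [567.5 111.3]
Ltip [479.7  84.2]
Rtip [582.   89.7]
L dir 0.05523804722183456 R dir 0.06800734033865319
width front 108.64565126483342 kink 78.80178154979639 mid kink [528.16396405 109.56409174]
knob [array([525.18826469, 161.81599504])]
pad [[ 461.2  -85.6]
 [ 533.9  -69.6]
 [ 557.6 -177.9]
 [ 484.7 -194.3]] [ 509.32117038 -131.85283949]
pad yaw 0.2140086795386824 across 0.215504907130675 0.22179845455027591
top pad [[ 534.3  -72.3]
 [ 556.7 -181.2]
 [ 483.7 -197.3]
 [ 460.3  -88.2]] [ 508.76561496 -134.75736889]
top screws [[458.7 181.5]
 [461.9 121.7]
 [593.7 189.7]
 [596.9 129.4]] [527.79220179 155.5728294 ]
knob [523.39251661 161.38752627]
```

The wrist and top views agree. The stand origin is about (526,163) with its axis turned +0.057 rad. The pad centre is about (509,-132.5) with yaw about 0.218. I'll set the fingers about 44 mm apart and go down behind the pad's rear edge.

{"api": "arm_command", "payload": {"deltas": [{"xyz": [0.004,-0.0245,-0.02],"turn": [0,0,0.022]},{"xyz": [0.004,-0.0245,-0.02],"turn": [0,0,0.022]},{"xyz": [0.004,-0.0245,-0.02],"turn": [0,0,0.022]},{"xyz": [0.004,-0.0245,-0.02],"turn": [0,0,0.022]},{"xyz": [0.004,-0.0245,-0.02],"turn": [0,0,0.022]},{"xyz": [0.004,-0.0245,-0.02],"turn": [0,0,0.022]},{"xyz": [0.004,-0.0245,-0.02],"turn": [0,0,0.022]},{"xyz": [0.004,-0.0245,-0.02],"turn": [0,0,0.022]},{"xyz": [0.004,-0.0245,-0.03],"turn": [0,0,0.022]},{"xyz": [0.004,-0.0245,-0.03],"turn": [0,0,0.022]},{"xyz": [0,0,-0.02],"turn": [0,0,0]},{"xyz": [0,0,0],"turn": [0,0,0]}], "gripper": 0.53, "force": 30}}

```text
clock: 4.25
eef_pos: [525.1, -215.9, 59.2]
eef_rot: [-3.139, -0.002, 1.787]
wrist_force: [-0.3, 0.6, 0.5]
finger_gap: 43.7
```

```bash
cat > snap.py <<'E'
import sys
from h import *
n=sys.argv[1]
s=read_state();print(s["clock"],s["eef_pos"].round(1),s["eef_rot"].round(3),s["wrist_force"].round(1),s["finger_gap"])
for k in sys.argv[2:]:
    c=camera(k);cv2.imwrite(f"pics/{n}_{k}.png",c["color"][...,::-1])
    if k=="wrist": np.savez(f"{n}.npz",color=c["color"],mount=c["mount"],pos=s["eef_pos"],rot=s["eef_rot"])
E
python3 snap.py a wrist
```

```text
4.25 [ 525.1 -215.9   59.2] [-3.139e+00 -2.000e-03  1.787e+00] [-0.3  0.6  0.5] 43.66629168803289
```

View pics/a_wrist.png

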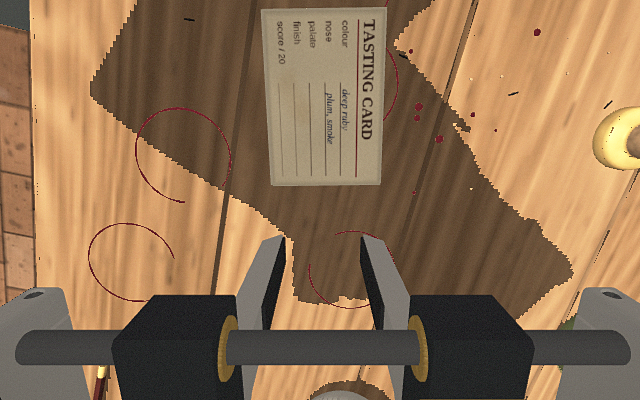

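The pad's rear edge runs from (272,187) to (380,185), centred ahead of the fingers at column 322. I'll go down, come up to it, and push with a gradual clockwise turn.

```bash
python3 - <<'E'
from h import *
z=np.load("a.npz");c=camera("wrist");c=wcam(c,dict(eef_pos=z["pos"],eef_rot=z["rot"]))
P=np.array([onz(c,p,9)[:2] for p in [(262,9),(384,9),(381,185),(272,187)]]);print(P.round(1),P.mean(0), P[2:].mean(0),np.linalg.norm(P[2]-P[3]))
v=P[0]+P[1]-P[2]-P[3];print(np.arctan2(v[1],v[0])-np.pi/2)
E
```

```text
[[ 461.5  -90.3]
 [ 532.3  -74.8]
 [ 558.7 -178.7]
 [ 486.1 -196.2]] [ 509.64973913 -134.98907828] [ 522.41229858 -187.45205826] 74.69056035834258
0.2386326104199019
```

{"api": "arm_command", "payload": {"deltas": [{"xyz": [0,0,-0.015],"turn": [0,0,0]},{"xyz": [0,0,-0.015],"turn": [0,0,0]},{"xyz": [0,0,-0.01],"turn": [0,0,0]},{"xyz": [0,0,-0.005],"turn": [0,0,0]},{"xyz": [0,0,0],"turn": [0,0,0]},{"xyz": [0,0,0],"turn": [0,0,0]}]}}

```text
clock: 5.1
eef_pos: [526.3, -215.7, 15.8]
eef_rot: [3.141, 0.0, 1.788]
wrist_force: [-0.1, -0.4, -0.3]
finger_gap: 44.2
```

{"api": "arm_command", "payload": {"deltas": [{"xyz": [-0.001,0.008,-0.002],"turn": [0,0,0]},{"xyz": [-0.001,0.008,0],"turn": [0,0,0]},{"xyz": [-0.0005,0.005,0],"turn": [0,0,0]},{"xyz": [0,0.005,0],"turn": [0,0,-0.01]},{"xyz": [0,0.005,0],"turn": [0,0,-0.015]},{"xyz": [0,0.005,0],"turn": [0,0,-0.015]},{"xyz": [0,0.006,0],"turn": [0,0,-0.015]},{"xyz": [0,0.006,0],"turn": [0,0,-0.015]},{"xyz": [0.001,0.006,0],"turn": [0,0,-0.015]},{"xyz": [0.001,0.006,0],"turn": [0,0,-0.015]},{"xyz": [0.001,0.006,0],"turn": [0,0,-0.015]},{"xyz": [0,0,0],"turn": [0,0,0]}]}}

```text
clock: 6.6
eef_pos: [526.7, -149.1, 13.4]
eef_rot: [3.142, -0.0, 1.673]
wrist_force: [-0.1, -0.7, -0.6]
finger_gap: 44.3
```

```bash
python3 snap.py b wrist top
```

```text
6.6 [ 526.7 -149.1   13.4] [ 3.142 -0.     1.673] [-0.1 -0.7 -0.6] 44.302626003147566
```

View pics/b_wrist.png

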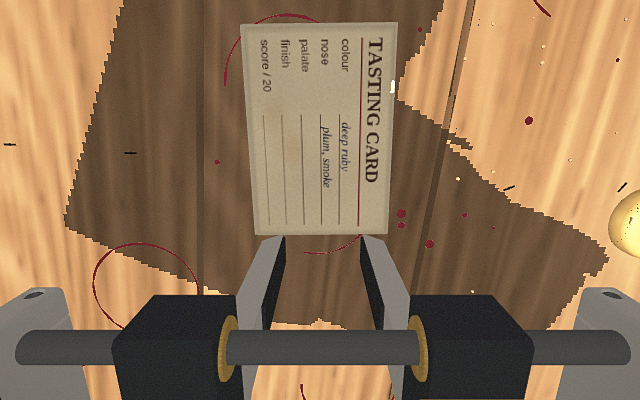

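View pics/b_top.png

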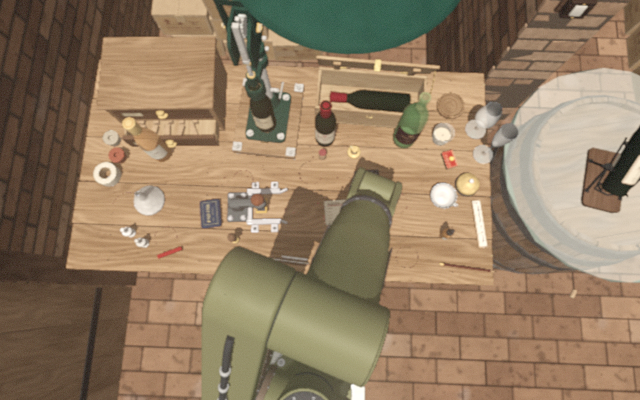

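The pad follows square against both fingers, with its rear edge level from (255,234) to (387,235). The next part is a measurement and further pushing.

```bash
cat > pad.py <<'E'
import sys
from h import *
def pad(n,cor):
    z=np.load(n+".npz");c=camera("wrist");c=wcam(c,dict(eef_pos=z["pos"],eef_rot=z["rot"]))
    P=np.array([onz(c,p,9)[:2] for p in cor]);v=P[0]+P[1]-P[2]-P[3];ct=P.mean(0)
    yaw=np.arctan2(v[1],v[0])-np.pi/2
    print(P.round(1),"centre",ct.round(1),"yaw",yaw.round(3),"rear",P[2:].mean(0).round(1))
    o=np.array([526,163]);t=.057;d=np.array([-np.sin(t),np.cos(t)]);e=np.array([-d[1],d[0]]) # stand x,y
    print("stand frame x,y",((ct-o)@d).round(1),((ct-o)@e).round(1),"relyaw",(yaw-t).round(3), "corners",[(((p-o)@d).round(1),((p-o)@e).round(1)) for p in P])
E
python3 -c "
from pad import *
pad('b',[(241,26),(397,23),(387,235),(255,234)])"
```

```text
[[ 477.   -36.1]
 [ 550.6  -27.2]
 [ 562.8 -134.4]
 [ 488.5 -141.4]] centre [519.7 -84.8] yaw 0.111 rear [ 525.7 -137.9]
stand frame x,y -247.0 20.4 relyaw 0.054 corners [(np.float64(-196.0), np.float64(60.2)), (np.float64(-191.3), np.float64(-13.7)), (np.float64(-299.0), np.float64(-19.8)), (np.float64(-301.8), np.float64(54.8))]
```

{"api": "arm_command", "payload": {"deltas": [{"xyz": [0.0015,0.008,0],"turn": [0,0,-0.006]},{"xyz": [0.0015,0.008,0],"turn": [0,0,-0.006]},{"xyz": [0.0015,0.008,0],"turn": [0,0,-0.006]},{"xyz": [0.0015,0.008,0],"turn": [0,0,-0.006]},{"xyz": [0.0015,0.008,0],"turn": [0,0,-0.006]},{"xyz": [0.0015,0.008,0],"turn": [0,0,-0.006]},{"xyz": [0.0015,0.008,0],"turn": [0,0,-0.006]},{"xyz": [0.0015,0.008,0],"turn": [0,0,-0.006]},{"xyz": [0.0015,0.008,0],"turn": [0,0,-0.006]},{"xyz": [0,0,0],"turn": [0,0,0]}]}}

```text
clock: 8.0
eef_pos: [540.2, -77.0, 13.5]
eef_rot: [3.142, -0.0, 1.619]
wrist_force: [-0.3, -0.4, -0.1]
finger_gap: 44.2
```

```bash
python3 snap.py c wrist
```

```text
8.0 [540.2 -77.   13.5] [ 3.142 -0.     1.619] [-0.3 -0.4 -0.1] 44.228680766611056
```

View pics/c_wrist.png

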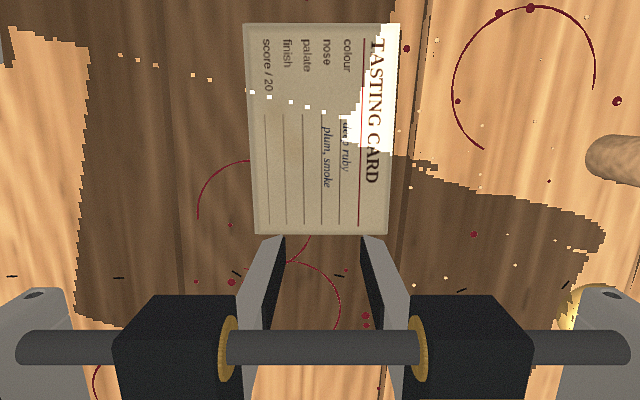

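The pad's corners are at (243,25), (398,23), (388,235) and (255,234), almost unchanged relative to the fingers, so it hasn't slipped.

```bash
python3 -c "
from pad import *
pad('c',[(243,25),(398,23),(388,235),(255,234)])"
```

```text
[[497.7  39. ]
 [571.1  43.5]
 [577.7 -64.3]
 [502.5 -67.3]] centre [537.3 -12.3] yaw 0.053 rear [540.1 -65.8]
stand frame x,y -175.6 -1.2 relyaw -0.004 corners [(np.float64(-122.2), np.float64(35.3)), (np.float64(-121.9), np.float64(-38.3)), (np.float64(-229.8), np.float64(-38.7)), (np.float64(-228.6), np.float64(36.6))]
```

The pad is aligned to within 1.2 mm and 0.004 rad. I'll push it straight in along the stand's axis.

{"api": "arm_command", "payload": {"deltas": [{"xyz": [-0.0006,0.008,0],"turn": [0,0,0]},{"xyz": [-0.0006,0.008,0],"turn": [0,0,0]},{"xyz": [-0.0006,0.008,0],"turn": [0,0,0]},{"xyz": [-0.0006,0.008,0],"turn": [0,0,0]},{"xyz": [-0.0006,0.008,0],"turn": [0,0,0]},{"xyz": [-0.0006,0.008,0],"turn": [0,0,0]},{"xyz": [-0.0006,0.008,0],"turn": [0,0,0]},{"xyz": [-0.0006,0.008,0],"turn": [0,0,0]},{"xyz": [-0.0005,0.008,0],"turn": [0,0,0]},{"xyz": [-0.0005,0.008,0],"turn": [0,0,0]},{"xyz": [0,0,0],"turn": [0,0,0]}]}}

```text
clock: 9.48
eef_pos: [534.1, 3.1, 13.3]
eef_rot: [-3.141, -0.0, 1.619]
wrist_force: [0.6, -0.8, -0.1]
finger_gap: 44.3
```

```bash
python3 snap.py d wrist
```

```text
9.475 [534.1   3.1  13.3] [-3.141 -0.     1.619] [ 0.6 -0.8 -0.1] 44.31177605930856
```

View pics/d_wrist.png

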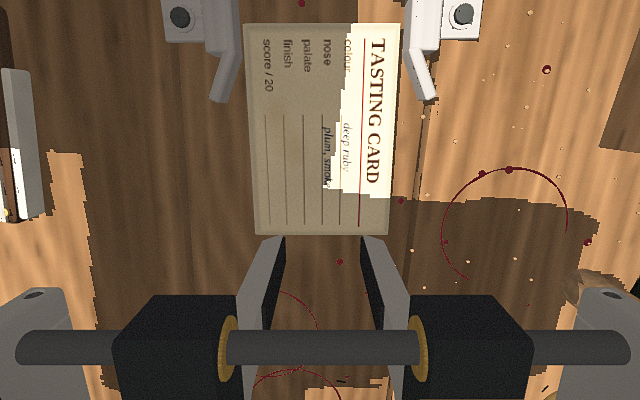

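The pad's front has entered between the guides, with the left guide's inner edge at about column 238 and the right at about 406. I'll zoom in to check the centring.

```bash
python3 - <<'E'
import cv2
i=cv2.imread("pics/d_wrist.png");cv2.imwrite("pics/dz.png",cv2.resize(i[0:130,190:460],None,fx=2.9,fy=4,interpolation=cv2.INTER_CUBIC))
E
```

```text
(no output)
```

View pics/dz.png

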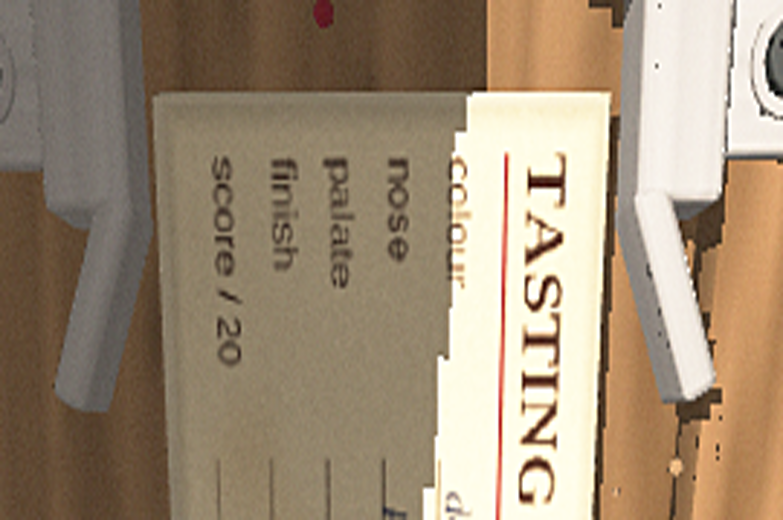

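{"api": "arm_command", "payload": {"deltas": [{"xyz": [-0.0003,0.0075,0],"turn": [0,0,0.001]},{"xyz": [-0.0003,0.0075,0],"turn": [0,0,0.001]},{"xyz": [-0.0003,0.0075,0],"turn": [0,0,0.001]},{"xyz": [-0.0004,0.0075,0],"turn": [0,0,0.001]},{"xyz": [-0.0004,0.0075,0],"turn": [0,0,0.001]},{"xyz": [-0.0004,0.0075,0],"turn": [0,0,0.001]},{"xyz": [-0.0004,0.0075,0],"turn": [0,0,0.001]},{"xyz": [-0.0004,0.0075,0],"turn": [0,0,0.001]},{"xyz": [0,0,0],"turn": [0,0,0]}]}}

```text
clock: 10.65
eef_pos: [531.4, 63.0, 13.5]
eef_rot: [3.141, -0.0, 1.627]
wrist_force: [-0.9, 0.3, 0.0]
finger_gap: 44.5
```

```bash
python3 snap.py e wrist
```

```text
10.65 [531.4  63.   13.5] [ 3.141 -0.     1.627] [-0.9  0.3  0. ] 44.46750079577729
```

View pics/e_wrist.png

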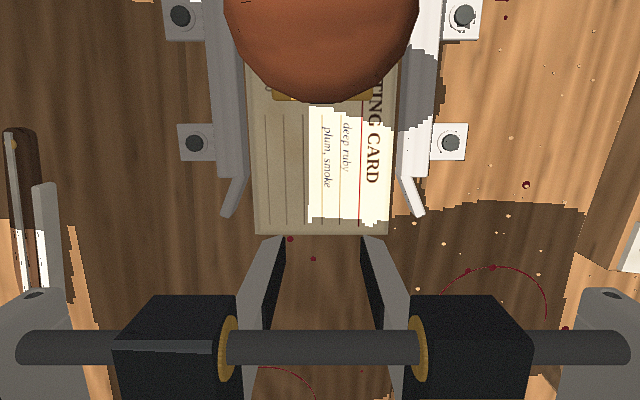

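The pad is well between the guides. Its rear edge is at row 235 and the guide ends are at about row 215, so it has a few millimetres to go. I'll push slowly and watch the force.

{"api": "arm_command", "payload": {"deltas": [{"xyz": [-0.0001,0.002,0],"turn": [0,0,0]},{"xyz": [-0.0001,0.002,0],"turn": [0,0,0]},{"xyz": [-0.0001,0.001,0],"turn": [0,0,0]},{"xyz": [0,0,0],"turn": [0,0,0]}]}}

```text
clock: 11.2
eef_pos: [531.1, 67.4, 13.5]
eef_rot: [3.142, -0.0, 1.627]
wrist_force: [0.7, -0.4, -0.3]
finger_gap: 44.3
```

{"api": "arm_command", "payload": {"deltas": [{"xyz": [0,0.001,0],"turn": [0,0,0]},{"xyz": [-0.0001,0.001,0],"turn": [0,0,0]},{"xyz": [0,0,0],"turn": [0,0,0]}]}}

```text
clock: 11.58
eef_pos: [531.0, 69.5, 13.5]
eef_rot: [3.142, -0.0, 1.627]
wrist_force: [0.3, -0.2, 1.3]
finger_gap: 44.1
```

{"api": "arm_command", "payload": {"deltas": [{"xyz": [0,0.001,0],"turn": [0,0,0]},{"xyz": [-0.0001,0.001,0],"turn": [0,0,0]},{"xyz": [0,0,0],"turn": [0,0,0]}]}}

```text
clock: 11.95
eef_pos: [530.9, 71.5, 13.4]
eef_rot: [3.142, -0.0, 1.627]
wrist_force: [-0.6, -1.0, -0.0]
finger_gap: 44.5
```

{"api": "arm_command", "payload": {"deltas": [{"xyz": [0,0.001,0],"turn": [0,0,0]},{"xyz": [0,0,0],"turn": [0,0,0]}]}}

```text
clock: 12.2
eef_pos: [530.9, 72.5, 13.4]
eef_rot: [-3.142, -0.0, 1.627]
wrist_force: [-0.3, -0.3, 1.2]
finger_gap: 44.1
```

{"api": "arm_command", "payload": {"deltas": [{"xyz": [0,0.001,0],"turn": [0,0,0]},{"xyz": [0,0,0],"turn": [0,0,0]}]}}

```text
clock: 12.45
eef_pos: [530.8, 73.5, 13.4]
eef_rot: [-3.142, -0.0, 1.627]
wrist_force: [0.1, -1.5, -0.2]
finger_gap: 44.0
```

{"api": "arm_command", "payload": {"deltas": [{"xyz": [0,0.001,0],"turn": [0,0,0]},{"xyz": [0,0,0],"turn": [0,0,0]}]}}

```text
clock: 12.7
eef_pos: [531.1, 73.8, 13.5]
eef_rot: [3.141, 0.001, 1.627]
wrist_force: [0.6, -5.8, 0.1]
finger_gap: 44.2
```

```bash
python3 snap.py f wrist
```

```text
12.7 [531.1  73.8  13.5] [3.141e+00 1.000e-03 1.627e+00] [ 0.6 -5.8  0.1] 44.23460106142798
```

View pics/f_wrist.png

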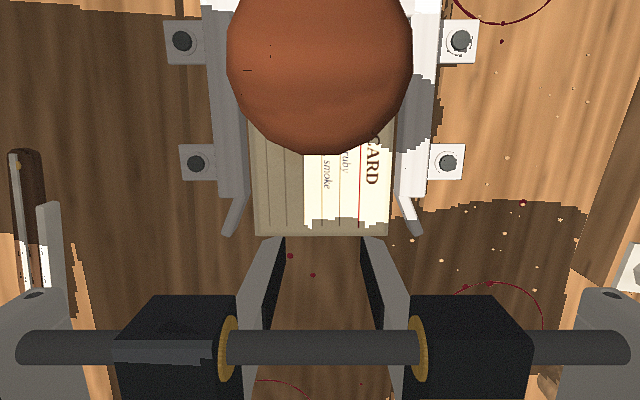

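The force rose to 5.8 N while the travel stalled, so the pad has met the stop. The rear edge sits just outside the guide ends, as specified. I'll give it one firm seating push.

{"api": "arm_command", "payload": {"deltas": [{"xyz": [0,0.001,0],"turn": [0,0,0]},{"xyz": [0,0.001,0],"turn": [0,0,0]},{"xyz": [0,0,0],"turn": [0,0,0]}]}}

```text
clock: 13.12
eef_pos: [531.1, 74.2, 13.5]
eef_rot: [-3.142, 0.003, 1.627]
wrist_force: [1.0, -20.8, 0.4]
finger_gap: 44.1
```

```bash
python3 snap.py g wrist; python3 - <<'E'
from h import *
import numpy as np
s=read_state();c=wcam(camera("wrist"),s)
# measure rear edge & flare tips from picture f/g
i=cv2.imread("pics/g_wrist.png");cv2.imwrite("pics/gz.png",cv2.resize(i[150:260,190:460],None,fx=2.9,fy=4,interpolation=cv2.INTER_CUBIC))
E
```

```text
13.125 [531.1  74.2  13.5] [-3.142e+00  3.000e-03  1.627e+00] [  1.  -20.8   0.4] 44.080935808463636
```

View pics/gz.png

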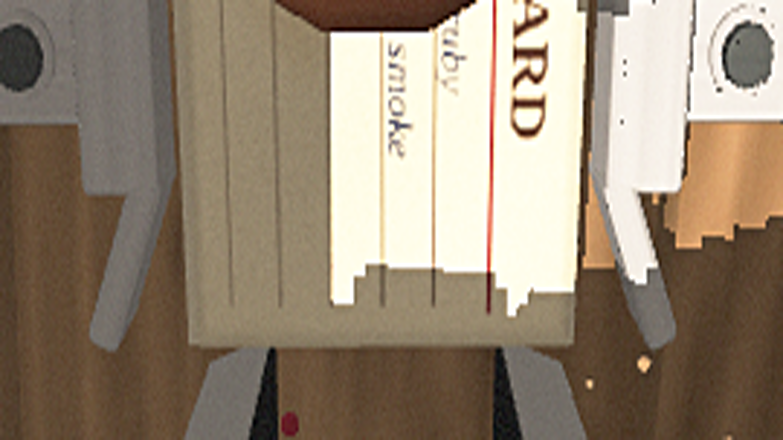

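It's a solid stop: 20.8 N for 0.4 mm of travel. I'll check the rear edge against the guide tips numerically.

```bash
python3 - <<'E'
from h import *
z=np.load("g.npz");c=wcam(camera("wrist"),dict(eef_pos=z["pos"],eef_rot=z["rot"]))
f=lambda p,h:onz(c,[190+(p[0]+.5)/2.9-.5,150+(p[1]+.5)/4-.5],h)[:2]
t=.057;d=np.array([-np.sin(t),np.cos(t)])
L,R=f((105,350),16),f((662,348),16); a,b=f((190,344),9),f((573,344),9)
print(L,R,a,b,"tips along",L@d,R@d,"rear",a@d,b@d, "yaw",np.arctan2(*(b-a)[::-1]))
kL,kR=f((165,190),16),f((602,175),16);print("kinks along",kL@d,kR@d)
o=np.array([526,163])@d;print("stand x rear",a@d-o,b@d-o)
E
```

```text
[478.93081496  83.72352962] [583.20942375  89.95520503] [493.47549336  82.55435889] [568.12978306  86.80567369] tips along 56.303281156189634 56.584173331738214 rear 54.30741141711554 54.29883117165884 yaw 0.05688525285409223
kinks along 78.89544647554366 80.91791138482033
stand x rear -78.46209938374787 -78.47067962920457
```

The pad is home: its rear edge is parallel to the stop, about 25 mm behind the guide kinks (26 expected). I'll back off, rise, close the fingers and go over the knob.

{"api": "arm_command", "payload": {"deltas": [{"xyz": [0,-0.005,0],"turn": [0,0,0]},{"xyz": [0.0005,-0.01,0],"turn": [0,0,0]},{"xyz": [0.0005,-0.015,0],"turn": [0,0,0]},{"xyz": [0,-0.01,0.02],"turn": [0,0,0]},{"xyz": [0,0,0.04],"turn": [0,0,0]},{"xyz": [0,0,0.04],"turn": [0,0,0]},{"xyz": [0,0,0.04],"turn": [0,0,0]},{"xyz": [0,0,0.03],"turn": [0,0,0]},{"xyz": [0,0,0],"turn": [0,0,0]}]}}

```text
clock: 14.4
eef_pos: [532.7, 35.8, 185.4]
eef_rot: [3.138, 0.0, 1.626]
wrist_force: [0.5, -0.3, -0.5]
finger_gap: 44.4
```

{"api": "arm_command", "payload": {"deltas": [{"xyz": [0,0,0],"turn": [0,0,0]},{"xyz": [0,0,0],"turn": [0,0,0]},{"xyz": [0,0,0],"turn": [0,0,0]},{"xyz": [0,0,0],"turn": [0,0,0]}], "gripper": 1, "force": 40}}

```text
clock: 14.9
eef_pos: [531.8, 36.4, 183.1]
eef_rot: [-3.141, -0.0, 1.627]
wrist_force: [-0.1, -0.2, 0.0]
finger_gap: 8.0
```

```bash
python3 snap.py k wrist scene
```

```text
14.9 [531.8  36.4 183.1] [-3.141 -0.     1.627] [-0.1 -0.2  0. ] 8.014988857041539
```

View pics/k_wrist.png

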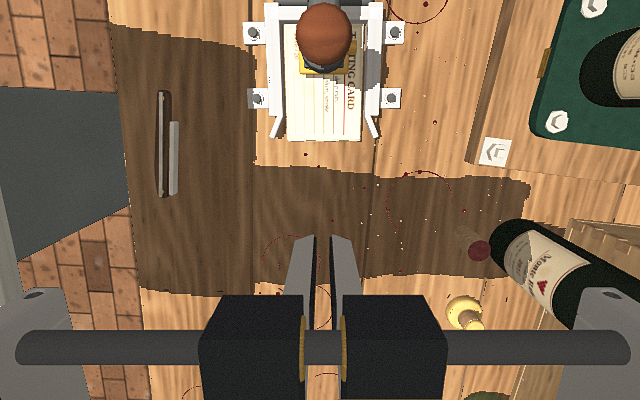

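View pics/k_scene.png

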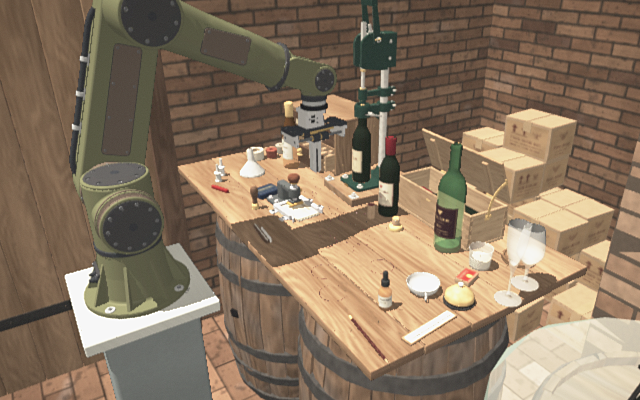

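The pad is still home after the retreat: its rear is at row 141 and the guide tips at about row 136. The knob is centred at (324,34). I'll locate it by its colour mask.

```bash
python3 - <<'E'
from h import *
z=np.load("k.npz");c=wcam(camera("wrist"),dict(eef_pos=z["pos"],eef_rot=z["rot"]))
hsv=cv2.cvtColor(z["color"][0:90,280:370],cv2.COLOR_RGB2HSV)
m=((hsv[...,0]<14)&(hsv[...,1]>130)&(hsv[...,2]<190)).astype(np.uint8)
m=cv2.morphologyEx(m,cv2.MORPH_OPEN,np.ones((5,5)))
k=max(cv2.findContours(m,0,2)[0],key=cv2.contourArea);e=cv2.minEnclosingCircle(k);print(e,cv2.boundingRect(k))
u=(e[0][0]+280,e[0][1])
for h in (105,112,120): print(h,onz(c,u,h).round(1))
E
```

```text
((43.5, 33.73728942871094), 30.95299530029297) (16, 3, 55, 62)
105 [526.2 164.6 105. ]
112 [526.2 163.3 112. ]
120 [526.3 161.8 120. ]
```

{"api": "arm_command", "payload": {"deltas": [{"xyz": [-0.0006,0.0127,0],"turn": [0,0,0]},{"xyz": [-0.0006,0.0127,0],"turn": [0,0,0]},{"xyz": [-0.0006,0.0127,0],"turn": [0,0,0]},{"xyz": [-0.0006,0.0127,0],"turn": [0,0,0]},{"xyz": [-0.0006,0.0127,0],"turn": [0,0,0]},{"xyz": [-0.0006,0.0127,0],"turn": [0,0,0]},{"xyz": [-0.0006,0.0127,0],"turn": [0,0,0]},{"xyz": [-0.0006,0.0127,0],"turn": [0,0,0]},{"xyz": [-0.0006,0.0127,0],"turn": [0,0,0]},{"xyz": [-0.0006,0.0127,0],"turn": [0,0,0]},{"xyz": [0,0,-0.02],"turn": [0,0,0]},{"xyz": [0,0,0],"turn": [0,0,0]}]}}

```text
clock: 16.55
eef_pos: [525.2, 163.7, 162.4]
eef_rot: [-3.139, 0.0, 1.627]
wrist_force: [0.6, 0.1, 0.0]
finger_gap: 0.5
```

```bash
python3 snap.py l wrist scene top; python3 - <<'E'
import cv2
i=cv2.imread("pics/l_scene.png");cv2.imwrite("pics/lz.png",cv2.resize(i[80:240,220:380],None,fx=3.7,fy=3.7,interpolation=cv2.INTER_CUBIC))
E
```

```text
16.55 [525.2 163.7 162.4] [-3.139  0.     1.627] [0.6 0.1 0. ] 0.509728076181245
```

View pics/lz.png

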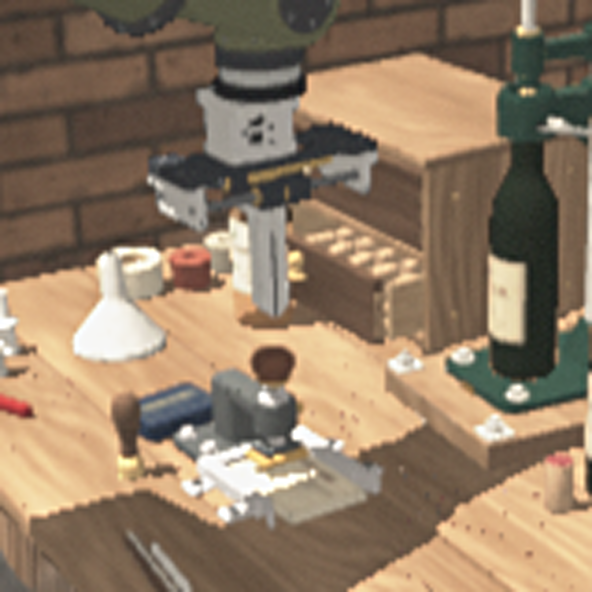

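View pics/l_wrist.png

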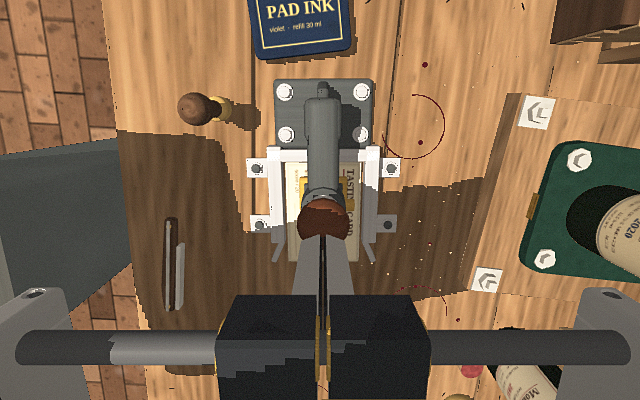

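The fingertips are above the knob: in the scene crop the tip is at (272,312) and the knob top at (272,350). I'll go down to just above it and then make small presses.

{"api": "arm_command", "payload": {"deltas": [{"xyz": [0.0005,0,-0.01],"turn": [0,0,0]},{"xyz": [0,0,-0.01],"turn": [0,0,0]},{"xyz": [0,0,-0.006],"turn": [0,0,0]},{"xyz": [0,0,-0.003],"turn": [0,0,0]},{"xyz": [0,0,0],"turn": [0,0,0]}]}}

```text
clock: 17.32
eef_pos: [526.4, 163.4, 134.4]
eef_rot: [-3.141, 0.0, 1.627]
wrist_force: [1.1, 0.2, -1.1]
finger_gap: 0.7
```

{"api": "arm_command", "payload": {"deltas": [{"xyz": [0,0,-0.002],"turn": [0,0,0]},{"xyz": [0,0,-0.002],"turn": [0,0,0]},{"xyz": [0,0,-0.002],"turn": [0,0,0]},{"xyz": [0,0,0],"turn": [0,0,0]}]}}

```text
clock: 17.82
eef_pos: [526.5, 163.4, 128.6]
eef_rot: [3.141, -0.0, 1.627]
wrist_force: [0.2, 0.2, 2.6]
finger_gap: 0.0
```

{"api": "arm_command", "payload": {"deltas": [{"xyz": [0,0,-0.002],"turn": [0,0,0]},{"xyz": [0,0,-0.002],"turn": [0,0,0]},{"xyz": [0,0,-0.002],"turn": [0,0,0]},{"xyz": [0,0,0],"turn": [0,0,0]}]}}

```text
clock: 18.32
eef_pos: [526.5, 163.4, 122.5]
eef_rot: [3.141, -0.0, 1.627]
wrist_force: [-0.2, -0.3, 5.1]
finger_gap: 0.4
```

{"api": "arm_command", "payload": {"deltas": [{"xyz": [0,0,-0.001],"turn": [0,0,0]},{"xyz": [0,0,-0.001],"turn": [0,0,0]},{"xyz": [0,0,0],"turn": [0,0,0]}]}}

```text
clock: 18.7
eef_pos: [526.6, 163.4, 121.1]
eef_rot: [3.141, -0.0, 1.627]
wrist_force: [-2.6, -0.8, 10.5]
finger_gap: 0.5
```

The die has met the pad: tip at about 110 mm, 10.5 N. I'll press slightly more, hold briefly, then release.

{"api": "arm_command", "payload": {"deltas": [{"xyz": [0,0,-0.0005],"turn": [0,0,0]},{"xyz": [0,0,0],"turn": [0,0,0]},{"xyz": [0,0,0],"turn": [0,0,0]},{"xyz": [0,0,0],"turn": [0,0,0]}]}}

```text
clock: 19.2
eef_pos: [526.6, 163.5, 121.0]
eef_rot: [3.141, -0.0, 1.627]
wrist_force: [-5.1, -0.9, 15.3]
finger_gap: 0.5
```

Held at 15 N. Next I'll lift straight up and clear.

{"api": "arm_command", "payload": {"deltas": [{"xyz": [0,0,0.003],"turn": [0,0,0]},{"xyz": [0,0,0.005],"turn": [0,0,0]},{"xyz": [0,0,0.005],"turn": [0,0,0]},{"xyz": [0,0,0.015],"turn": [0,0,0]},{"xyz": [0,0,0.03],"turn": [0,0,0]},{"xyz": [0,-0.03,0.03],"turn": [0,0,0]},{"xyz": [0,-0.04,0.02],"turn": [0,0,0]},{"xyz": [0,-0.04,0],"turn": [0,0,0]},{"xyz": [0,-0.04,0],"turn": [0,0,0]},{"xyz": [0,0,0],"turn": [0,0,0]},{"xyz": [0,0,0],"turn": [0,0,0]}]}}

```text
clock: 20.58
eef_pos: [526.3, 13.9, 228.3]
eef_rot: [3.141, -0.0, 1.627]
wrist_force: [-0.1, -0.5, -0.2]
finger_gap: -0.1
```

```bash
python3 snap.py m wrist scene; python3 - <<'E'
import cv2,numpy as np
i=cv2.imread("pics/m_scene.png")[80:240,220:380];j=cv2.imread("pics/m_wrist.png")[0:180,220:420]
a=cv2.resize(i,(400,400),interpolation=cv2.INTER_CUBIC);b=cv2.resize(j,(400,360),interpolation=cv2.INTER_CUBIC)
b=cv2.copyMakeBorder(b,0,40,0,0,0);cv2.imwrite("pics/mz.png",np.hstack([a,b]))
E
```

```text
20.575 [526.3  13.9 228.3] [ 3.141 -0.     1.627] [-0.1 -0.5 -0.2] -0.13670871684353303
```

View pics/mz.png

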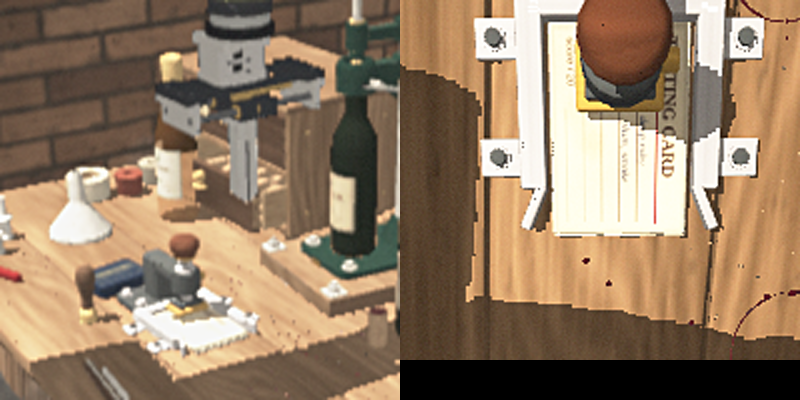

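View pics/m_wrist.png

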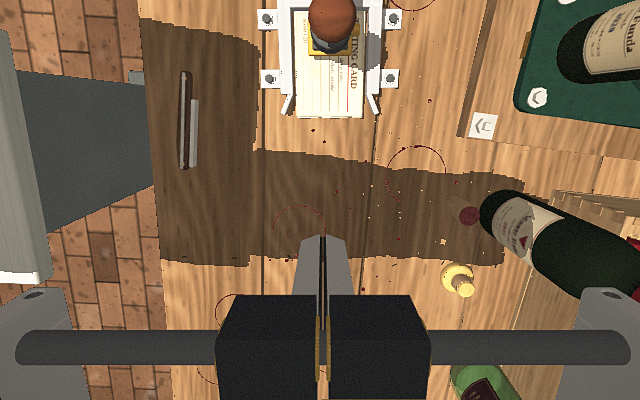

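The stamp looks up again: the boss shows below the knob in the scene view. The pad is still between the guides. I'll check numerically that it's home and that the knob is at full height.

```bash
python3 - <<'E'
from h import *
i=cv2.imread("pics/m_wrist.png");cv2.imwrite("pics/mzz.png",cv2.resize(i[0:125,255:405],None,fx=4.6,fy=4.6,interpolation=cv2.INTER_CUBIC))
a=cv2.imread("pics/l_scene.png")[155:215,250:320];b=cv2.imread("pics/m_scene.png")[155:215,250:320]
cv2.imwrite("pics/cmp.png",cv2.resize(np.hstack([a,b]),None,fx=5.5,fy=5.5,interpolation=cv2.INTER_CUBIC))
E
```

```text
(no output)
```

View pics/mzz.png

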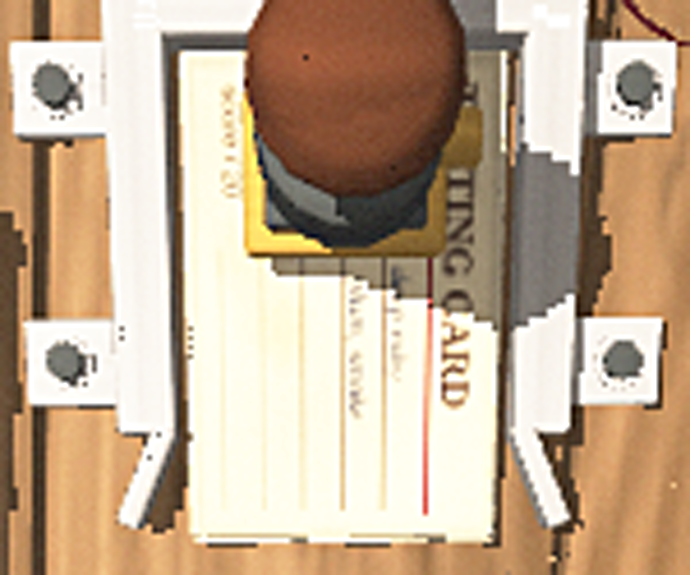

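View pics/cmp.png

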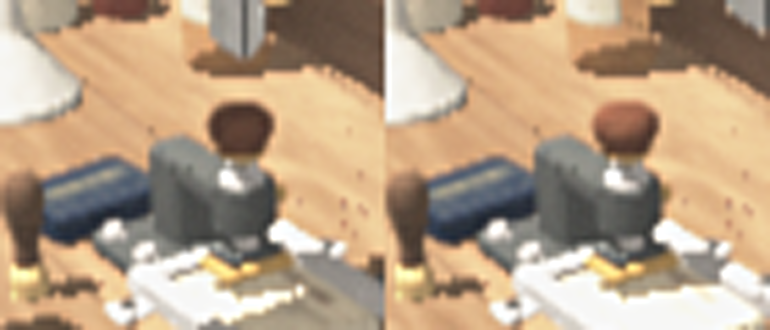

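```bash
python3 - <<'E'
from h import *
z=np.load("m.npz");c=wcam(camera("wrist"),dict(eef_pos=z["pos"],eef_rot=z["rot"]))
f=lambda p,h:onz(c,[255+(p[0]+.5)/4.6-.5,(p[1]+.5)/4.6-.5],h)[:2]
t=.057;d=np.array([-np.sin(t),np.cos(t)])
for n,p,h in [("rearL",(190,537),9),("rearR",(497,540),9),("frontL",(178,51),9),("frontR",(505,50),9),("tipL",(130,528),16),("tipR",(557,526),16),("kinkL",(175,435),16),("kinkR",(512,428),16),("stoptop16",(205,36),16),("stoptop12",(205,36),12),("bandbottom0",(205,49),0),("scrLf",(65,362),4),("scrRf",(623,360),4),("scrLr",(52,86),4),("scrRr",(638,84),4)]:
    w=f(p,h);print(n,w.round(1),(w@d).round(1))
i=cv2.imread("pics/k_wrist.png");cv2.imwrite("pics/kzz.png",cv2.resize(i[0:150,235:415],None,fx=4,fy=4,interpolation=cv2.INTER_CUBIC))
E
```

```text
rearL [493.   81.9] 53.7
rearR [569.3  85.5] 52.9
frontL [486.6 189.5] 161.4
frontR [561.3 193.9] 161.6
tipL [478.9  83.5] 56.0
tipR [582.8  89.8] 56.4
kinkL [489.2 105.6] 77.6
kinkR [569.7 111.8] 79.1
stoptop16 [493.2 191.1] 162.7
stoptop12 [492.9 192.1] 163.7
bandbottom0 [492.1 192.4] 164.1
scrLf [460.7 121.4] 95.0
scrRf [596.8 129.6] 95.4
scrLr [457.  181.8] 155.4
scrRr [593.4 189.9] 155.8
```

View pics/kzz.png

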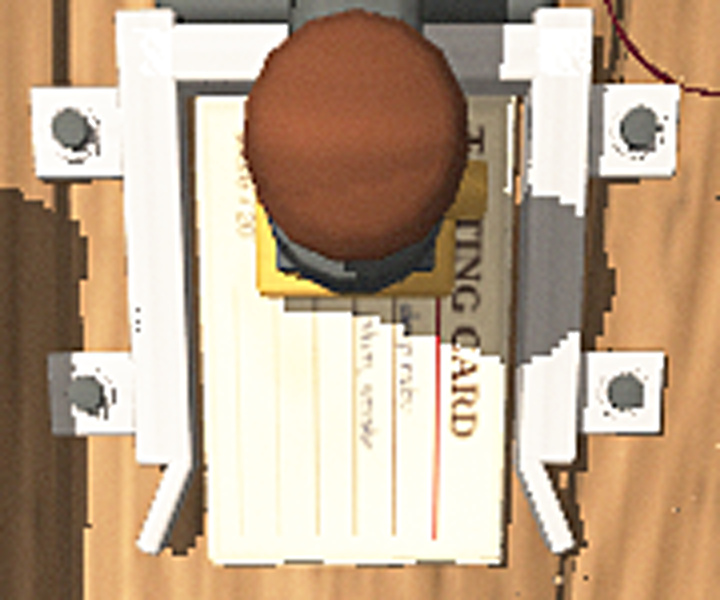

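All checks agree. The finger contact position puts the rear edge at the specified -81 mm, and the picture hasn't changed since before the press. The knob is back at its original height, so I'm handing in.

```bash
python3 -c "
from cell import *
print(sign_off())"
```

```text
the job is handed in; nothing more can be done
None
```

I pushed the pad flat into the stand until it was home against the stop. Then I pressed the knob once, let the stamp spring back up and handed the job in at about 20.6 s of the 72 s allowed.

- **Pad home:** It stopped solidly, with 20.8 N on the fingers for only 0.4 mm of travel, and its yaw matched the stand's at 0.057 rad. The finger contact position put the rear edge at stand x of about -81 mm, which is the home position. In the wrist pictures before and after the press the pad looked unmoved.
- **Stamp:** The die met the cards when the knob had gone down about 10 mm. I held it at 15.3 N, just over the 10 to 15 N you gave, with 5 N of side force. In the scene view afterwards the knob was back at its height from before the press.
- **Disagreement:** The pictures put the pad's rear edge 2 to 3 mm outside the guide tips instead of 5 mm. They also measured the pad about 3 mm short, so I put the difference down to camera error.
- **Other things:** I compared nothing numerically, but nothing looked disturbed in the last wrist and scene pictures. I enlarged only the area around the stand. At hand-in the arm was clear of everything.

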